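Fold back the louvred door of the seed cupboard

TASK

Open the wider of the two seed cupboards: take the handle of its bifold door, pull until both panels have folded along the track right back to the stop, and let go with the door left open. Leave the narrow cupboard shut.

Things in the scene. Friction and masses are not known exactly. Their poses are not given: they have to be found in the camera images.
- wide_cupboard: The wider (300 mm; the other is 210) of two fixed pale plywood cupboards, 180 deep, 220 high, louvred bifold door, glass jar on top. Origin: centre of underside; +x door to back, +y to the hinged side (robot's left). Panels 138 wide, 12 thick, z 22 to 198; the first pivots at x -90, y +138 mm, folds to the second (lead) panel at y 0; the lead's far edge slides along the front.
- wide_pull: Its handle: upright dark steel bar 12 mm thick, 90 long, axis 40 mm off the lead panel's face, 35 from the fold, stems to the panel 35 and 60 below origin. Origin: bar axis, 20 below its top, 188 above the bench: pinch here from above, a finger either side along the panel. -x off the face, z up. At fold q: turned +q; in cupboard frame x = -90-103sin q-52cos q, y = 138-173cos q-52sin q.
- wide_fold (a joint): Turn of the wide cupboard's first panel about its pivot, rad: 0 shut (panels in one plane), 1.4 at the stop (folded back to back, standing out from the cupboard). Starts shut or up to 0.12 ajar. The track makes the lead panel turn equally the other way. Light friction (1 to 3 N at the handle), no spring or latch; stays where it is left.
- narrow_fold (a joint): The same for the other cupboard beside it (bystander: 210 mm wide, same depth and height, smooth panels, the same kind of handle): 0 shut. It is to stay shut.

How it is judged:
By the outcome, as a careful person would: the job done as asked, in the order asked, and still so for the second after the job is handed in, with the robot touching nothing.
It also fails if it takes over 35 s, if anything falls off the work surface, if the arm or the gripper's body presses on something with over 40 N, if the wrist force passes 120 N, or if a joint passes its speed limit or range.

ROBOT

A 6-joint arm with a two-finger parallel gripper is mounted at the origin on the work surface. World frame = base frame: x ahead of the robot, y to its left, z up, the work surface at z = 0. Lengths are in m, angles in degrees, forces in N, time in s.
With the tool pointing down it reaches from about 0.3 to 0.85 m from the base axis. Payload 4.2 kg.
Tool frame: the origin (TCP) lies midway between the tips of the shut fingers; the grasp point (between the pads) lies 19 mm behind it; z points along the fingers, y is the line along which they close (so a half turn about z gives the same grasp; the last joint's range is limited). The gripper opens to 91 mm and grips with 3 to 60 N. Pads are 32 mm wide; open, the fingers measure 118 mm over their backs; the gripper's body (76 mm by 178 mm) begins 60 mm behind the grasp point.
Start: joints at [67.666, 18.312, 89.639, -0, 72.044, -1.146], TCP at [0.208, 0.536, 0.214] pointing down, gripper open.
Joint ranges: [-177.97, 177.97], [-48.28, 115.42], [12.27, 149.76], [-77.06, 257.06], [2.81, 150.46], [-146.56, 146.56]. Speed limits (degrees/s): [147.25, 147.25, 180, 180, 180, 180].

INTERFACE

Orientations are given as a 3x3 rotation matrix whose columns are the frame's x, y, z axes.
In Python, from rig import * gives the robot as it stands.
- The arm moves only by the tool servo_tool, never from a script. Its argument "series" is a list that holds one entry, the list of rows, each a list of 7 numbers: the shift along the world's x, y, z in m, then the turn, a rotation vector about the world's x, y, z in rad, then the closure, from -1 (fully open) to 1 (shut). A call has 1 to 5 rows; each row is the pose to reach, as a shift and turn from the pose commanded when the call began; what a row does not reach only later rows make up. A row lasts 1/8 s, in which the tool goes at most 62.5 mm and 10.7 degrees, less where a joint would pass 70% of its speed; a pose out of reach is approached as far as the arm can. A call with a gripper value outside its range is refused whole. The fingers move at their own pace and stop on an object; "squeeze" is the grip in N (left out, the last holds). Time passes only in rows, so rows that repeat a pose let the fingers close. It gives the time, the measured TCP pose, the force, the opening and the grip force at its end, in the units of the state.
- get_state(): the state, without advancing time (a new reading comes with each control period).
- capture(name): name is "scene" or "top"; returns the picture (400x640x3 uint8, red, green, blue); there is no depth.
- camera_model(name): a dict with "fx", "fy", "cx", "cy" (pixels), "rvec" (rotation vector, rad) and "tvec" (3), from world to camera coordinates, as OpenCV has them. Camera axes: x right, y down, z forward; pixel columns grow to the right and rows downward; lengths in m; the calibration is good to about 2 mm. A picture is of the moment at which its call begins. camera_model takes no time and is no camera call.
- finish_job(): hands the job in; it is judged then, once.
The state is a dict: "clock": time; "joints": joint angles; "joint_vel": joint speeds; "tau": joint torques, N m; "eef_pos": TCP position; "orientation": TCP orientation; "wrist_force": force on the tool from outside, world axes, zero at the start; "moment": the same for the moment, N m; "gripper_width": finger opening in m; "gripper_force": force on a finger pad.
Only numpy, scipy, OpenCV 4.12 (cv2) and the standard library are available. Lean on these libraries where they do the work, as an engineer would, in place of code of your own. Each camera call takes 0.05 s, during which the arm holds its last target. There are 200 camera calls.

## Working session

There is one attempt and no reset: what is moved stays moved. The work goes in short steps, Python scripts to look and compute and a tool call to move; the robot and the scene stay as the last step left them, time stands still between calls to the robot, and variables do not carry over. Pictures are saved under pics/ and viewed, at most 10 in all, crops included, and the job is handed in when it is done.

Besides the shell and the picture viewer there is one more tool, called after ">>>" as name([rows], argument=value, ...), one row to a line, values as JSON. servo_tool: Moves the arm, as the interface text tells. Its arguments: {"type":"object","properties":{"series":{"type":"array","items":{"type":"array","items":{"type":"array","items":{"type":"number"}}}},"squeeze":{"type":"number"}},"required":["series"]}

```bash
mkdir -p pics
python3 - <<'E'
from rig import *
import cv2
for n in("scene","top"):
    cv2.imwrite(f"pics/{n}0.png",capture(n)[:,:,::-1]); print(n,camera_model(n))
s=get_state(); print(s)
E
```

```text
scene {'fx': 512.1546953516157, 'fy': 512.1546953516157, 'cx': 316.8373164088954, 'cy': 200.65565688297755, 'rvec': array([ 2.15383005, -1.89567679,  0.31758636]), 'tvec': array([-0.03586508,  0.68176791,  1.22381545])}
top {'fx': 408.9383686165137, 'fy': 408.9383686165137, 'cx': 319.0847348460763, 'cy': 196.70604366951977, 'rvec': array([ 2.14578766, -2.12947547,  0.16804565]), 'tvec': array([0.01596307, 0.69774879, 1.03597871])}
{'clock': 0.1, 'joints': array([ 6.76649843e+01,  1.83471236e+01,  8.96971056e+01,  6.61535296e-04,
        7.20435536e+01, -1.14501987e+00]), 'joint_vel': array([ 0.02517651, -0.12443818, -0.21873148,  0.04399565, -0.03364416,
       -0.01139152]), 'tau': array([ 9.46608270e-04, -4.13330698e+01, -2.32509023e+01,  7.28985504e-02,
        4.21117223e-02, -3.83256690e-05]), 'eef_pos': array([0.20766414, 0.53572854, 0.21322857]), 'orientation': array([[-9.32385627e-01,  3.61464649e-01, -5.92390414e-04],
       [ 3.61465132e-01,  9.32384557e-01, -1.41298396e-03],
       [ 4.15919240e-05, -1.53157441e-03, -9.99998826e-01]]), 'wrist_force': array([-1.74966094,  0.74309963, -0.04259265]), 'moment': array([-0.04722283,  0.01916493, -0.00201176]), 'gripper_force': 0.0, 'gripper_width': 0.09143663926141211}
```

View pics/scene0.png

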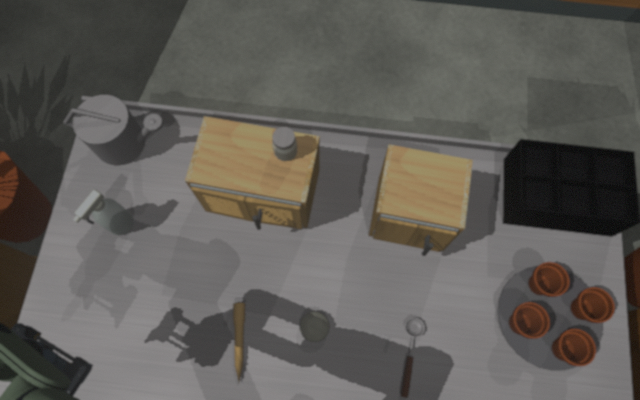

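View pics/top0.png

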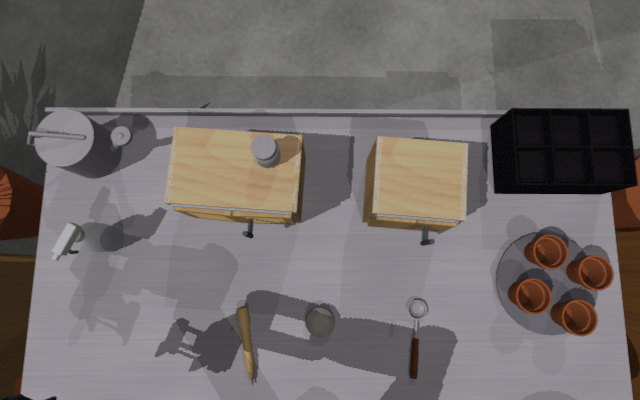

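The scene view shows the wide cupboard at left (top face around (187-320, 118-228), handle near (258,217)) and the narrow one at (370-470, 147-250). In the top view the wide cupboard's top spans about (167-303, 128-222), with its handle near (250,230).

Run:
```python
import cv2,numpy as np
a=cv2.imread("pics/top0.png")[115:245,155:315]; b=cv2.imread("pics/scene0.png")[110:240,175:335]
f=lambda i:cv2.resize(i,None,fx=4,fy=4,interpolation=cv2.INTER_CUBIC)[:, :]
c=np.vstack([f(a)[:, :],]); 
d=cv2.resize(np.hstack([a,b]),None,fx=2.5,fy=2.5,interpolation=cv2.INTER_CUBIC)
cv2.imwrite("pics/crop_top.png",f(a)); cv2.imwrite("pics/crop_scene.png",f(b))
```

```text
(no output)
```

View pics/crop_top.png

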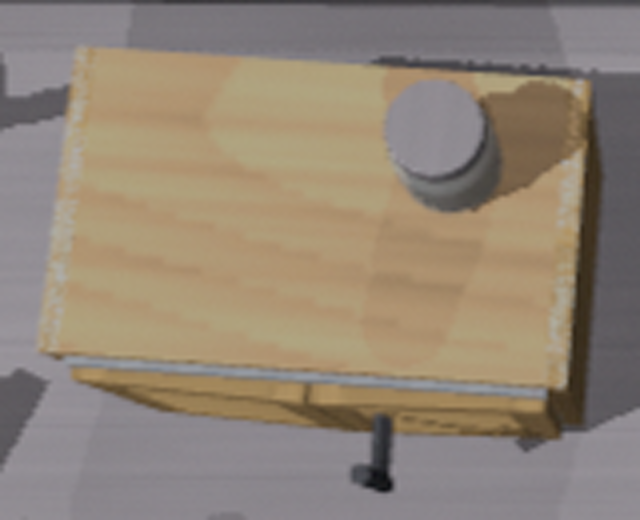

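View pics/crop_scene.png

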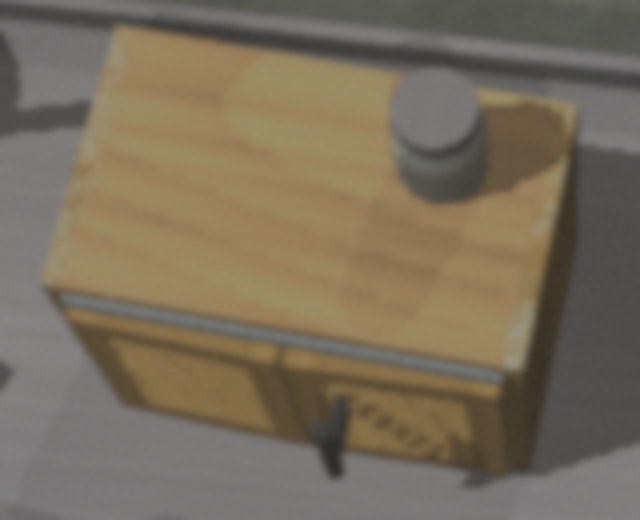

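The crops show the top-face corners cleanly, at top-view pixels (175.5,127), (302.5,135), (296.8,212), (164.5,203). The bar's top end is at about (246,233) in the top view and (256,218) in the scene view, and the door looks almost shut.

```bash
cat > h.py <<'E'
from rig import *
import cv2,numpy as np
def ray(n,p):
    m=camera_model(n);K=np.array([[m['fx'],0,m['cx']],[0,m['fy'],m['cy']],[0,0,1]])
    R=cv2.Rodrigues(np.array(m['rvec']))[0];c=-R.T@m['tvec'];d=R.T@np.linalg.inv(K)@[*p,1];return c,d
def onz(n,p,z): c,d=ray(n,p);return (c+d*(z-c[2])/d[2])
def proj(n,P):
    m=camera_model(n);K=np.array([[m['fx'],0,m['cx']],[0,m['fy'],m['cy']],[0,0,1]])
    return cv2.projectPoints(np.array(P,float).reshape(-1,3),m['rvec'],m['tvec'],K,None)[0][:,0]
E
python3 - <<'E'
from h import *
np.set_printoptions(precision=4,suppress=True)
# order BL,BR,FR,FL ; local (x back,y left)
px={"top":[(175.5,127),(302.5,135),(296.75,212),(164.5,203)],"scene":[(203.75,116.75),(319.5,136.75),(304.5,202.5),(185.75,182)]}
L=np.array([[.09,.15],[.09,-.15],[-.09,-.15],[-.09,.15]])
est=[]
for n in px:
    W=np.array([onz(n,p,.22)[:2] for p in px[n]])
    print(n,W.tolist(),"sides",[np.linalg.norm(W[i]-W[i-1]).round(4) for i in range(4)])
    Wc=W-W.mean(0);z=np.sum((Wc[:,0]+1j*Wc[:,1])*np.conj(L[:,0]+1j*L[:,1]))
    est.append((W.mean(0),np.angle(z)));print(est[-1][0],np.degrees(est[-1][1]))
o=np.mean([e[0] for e in est],0);a=np.mean([e[1] for e in est]);R=np.array([[np.cos(a),-np.sin(a)],[np.sin(a),np.cos(a)]])
print(o,a)
for n in px:
  for q in(0,.06,.12):
    s,c=np.sin(q),np.cos(q)
    P=[*(o+R@[-.09-.103*s-.052*c,.138-.173*c-.052*s])]
    print(n,q,P,"top/bot px",proj(n,[P+[.208],P+[.118]]).round(1).tolist())
  # dark mask
  im=cv2.imread(f"pics/{n}0.png");g=im.max(2)
  y0,x0=(215,238) if n=="top" else (205,250)
  print((g[y0:y0+26,x0:x0+20]))
E
```

```text
top [[0.8330078853850721, 0.35621818853836007], [0.8158393889072038, 0.06041108944636665], [0.6360393664048465, 0.07079578941723], [0.6542347927268872, 0.36974553204267563]] sides [np.float64(0.1793), np.float64(0.2963), np.float64(0.1801), np.float64(0.2995)]
[0.7348 0.2143] -3.5123691260952663
scene [[0.8329667060264682, 0.36072490357809317], [0.8140276024010078, 0.06098637855265743], [0.6363005267950624, 0.07466548262042653], [0.6521044981522915, 0.36852216504334334]] sides [np.float64(0.181), np.float64(0.3003), np.float64(0.1783), np.float64(0.2943)]
[0.7338 0.2162] -3.3703745231027775
[0.7343 0.2153] -0.06006326912461772
top 0 [np.float64(0.5904702075351432), np.float64(0.188845662064536)] top/bot px [[244.5, 232.3], [251.1, 234.9]]
top 0.06 [np.float64(0.584229969950792), np.float64(0.18640903019805388)] top/bot px [[245.5, 235.0], [252.0, 237.4]]
top 0.12 [np.float64(0.5782363705637198), np.float64(0.18459142431261175)] top/bot px [[246.2, 237.7], [252.7, 239.9]]
[[172 169 165 162 159 159 159 160 159 159 160 160 160 160 160 161 161 161
  161 161]
 [121 120 119 121 125 125 124
[... 3964 characters left out ...]
 100 105
  107 105]
 [125 125 123 118 100  74  55  48  48  56  76  97 107 108 106 101 100  99
   97  98]
 [124 126 124 120 107  81  58  49  47  60  85 108 119 119 117 116 115 111
  109 106]
 [125 124 124 122 114  93  67  52  47  59  83 107 121 125 123 122 122 122
  120 119]
 [124 127 125 124 119 104  78  55  47  54  78 107 121 124 123 125 125 125
  123 123]
 [124 123 125 124 124 111  90  65  52  53  76 105 120 124 124 124 122 123
  125 123]
 [125 123 123 124 123 118 103  77  61  61  83 106 122 123 125 124 124 124
  125 123]
 [124 124 124 125 123 123 114  97  85  87 103 118 122 124 123 124 123 122
  123 123]
 [123 122 124 124 123 123 121 115 111 111 116 121 122 125 123 123 123 122
  123 124]]
```

>>> servo_tool([
  [[0.01, -0.01, 0.03, 0, 0, -0.18, -1], [0.02, -0.02, 0.06, 0, 0, -0.36, -1], [0.04, -0.04, 0.086, 0, 0, -0.54, -1], [0.07, -0.06, 0.086, 0, 0, -0.72, -1], [0.1, -0.09, 0.086, 0, 0, -0.9, -1]],
])

```text
clock: 0.72
eef_pos: [0.3085, 0.4457, 0.2998]
orientation: [[-0.292, 0.957, 0.0], [0.957, 0.292, 0.0], [0.0, 0.0, -1.0]]
wrist_force: [-0.1, -0.3, 0.0]
gripper_width: 0.0913
gripper_force: 0.0
```

>>> servo_tool([
  [[0.03, -0.03, 0, 0, 0, -0.18, -1], [0.06, -0.06, 0, 0, 0, -0.36, -1], [0.09, -0.08, 0, 0, 0, -0.54, -1], [0.115, -0.105, 0, 0, 0, -0.72, -1], [0.14, -0.13, 0, 0, 0, -0.9, -1]],
])

```text
clock: 1.35
eef_pos: [0.4484, 0.3151, 0.2994]
orientation: [[0.569, 0.822, -0.001], [0.822, -0.569, -0.001], [-0.001, -0.0, -1.0]]
wrist_force: [-0.4, -0.0, -0.5]
gripper_width: 0.0914
gripper_force: 0.0
```

```bash
python3 -c "
from h import *
s=get_state();print(s['clock'],s['joints'],s['eef_pos'],s['orientation'])"
```

```text
1.35 [ 3.38965755e+01  1.35238725e+01  8.41412891e+01 -2.67670165e-03
  8.23946092e+01  6.85613977e+01] [0.44842297 0.31512476 0.2994333 ] [[ 5.68769124e-01  8.22496795e-01 -8.40076258e-04]
 [ 8.22496631e-01 -5.68769644e-01 -6.20222583e-04]
 [-9.87940961e-04 -3.38196436e-04 -9.99999455e-01]]
```

>>> servo_tool([
  [[0.03, -0.03, 0, 0, 0, -0.18, -1], [0.06, -0.06, 0, 0, 0, -0.36, -1], [0.09, -0.09, 0, 0, 0, -0.54, -1], [0.12, -0.11, 0, 0, 0, -0.72, -1], [0.141, -0.127, 0, 0, 0, -0.9, -1]],
])

```text
clock: 1.98
eef_pos: [0.5898, 0.188, 0.2992]
orientation: [[0.998, 0.065, -0.001], [0.065, -0.998, -0.0], [-0.001, 0.0, -1.0]]
wrist_force: [0.4, 0.0, 1.0]
gripper_width: 0.0912
gripper_force: 0.0
```

>>> servo_tool([
  [[0, 0, -0.03, 0, 0, -0.106, -1], [0, 0, -0.05, 0, 0, -0.106, -1], [0, 0, -0.07, 0, 0, -0.106, -1], [0, 0, -0.07, 0, 0, -0.106, -1]],
])

```text
clock: 2.48
eef_pos: [0.5877, 0.1888, 0.2279]
orientation: [[0.999, -0.034, -0.005], [-0.034, -0.999, -0.001], [-0.005, 0.002, -1.0]]
wrist_force: [-0.1, -0.3, 0.7]
gripper_width: 0.0911
gripper_force: 0.0
```

```bash
python3 -c "
from h import *
s=get_state();print(s['clock'],s['joints'],s['eef_pos'],s['orientation'])
a=capture('top');b=capture('scene')
f=lambda i:cv2.resize(i[:,:,::-1],(400,400),interpolation=2)
cv2.imwrite('pics/g1.png',np.hstack([f(a[150:270,190:310]),f(b[140:260,200:320])]))
for n in('top','scene'):print(n,proj(n,[[.589,.188,.208],[.589,.188,.118]]))"
```

```text
2.475 [ 1.67433610e+01  2.18709324e+01  8.22223094e+01 -5.47513106e-03
  7.61846012e+01  1.08705629e+02] [0.58767243 0.18877167 0.2278661 ] [[ 0.99940385 -0.03421451 -0.00461694]
 [-0.0342217  -0.99941316 -0.00148586]
 [-0.00456339  0.00164297 -0.99998824]]
top [[244.86016722 232.92538915]
 [251.42371943 235.4996379 ]]
scene [[255.16184602 216.98047285]
 [259.29106822 227.51162208]]
```

View pics/g1.png

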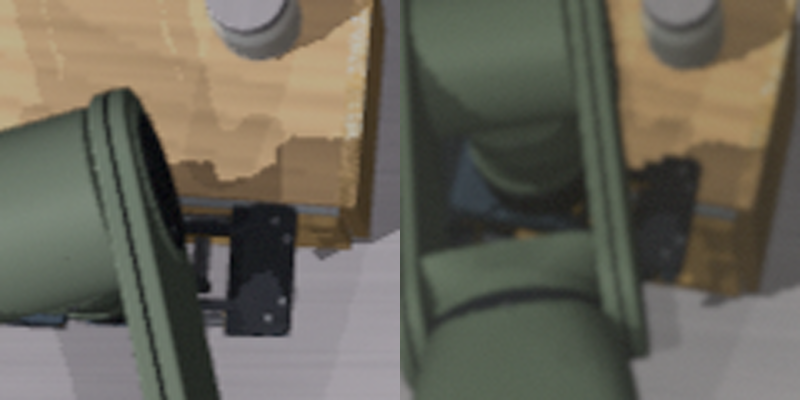

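The gripper hides the handle in both views, and it sits over the measured handle point. Its fingers are spread along the door, so I'll descend and close.

>>> servo_tool([
  [[0, 0, -0.02, 0, 0, 0, -1], [0, 0, -0.04, 0, 0, 0, -1], [0, 0, -0.06, 0, 0, 0, -1], [0, 0, -0.06, 0, 0, 0, -1]],
])

```text
clock: 3.08
eef_pos: [0.5884, 0.1891, 0.1696]
orientation: [[0.999, -0.034, -0.002], [-0.034, -0.999, -0.001], [-0.002, 0.001, -1.0]]
wrist_force: [-0.0, 0.5, 1.0]
gripper_width: 0.0911
gripper_force: 0.0
```

>>> servo_tool([
  [[0, 0, 0, 0, 0, 0, 0.2], [0, 0, 0, 0, 0, 0, 0.6], [0, 0, 0, 0, 0, 0, 1], [0, 0, 0, 0, 0, 0, 1], [0, 0, 0, 0, 0, 0, 1]],
], squeeze=20)

```text
clock: 3.7
eef_pos: [0.5888, 0.1892, 0.1701]
orientation: [[0.999, -0.034, 0.0], [-0.034, -0.999, -0.0], [0.0, 0.0, -1.0]]
wrist_force: [0.1, 0.1, 0.0]
gripper_width: 0.0444
gripper_force: 0.0
```

>>> servo_tool([
  [[0, 0, 0, 0, 0, 0, 1], [0, 0, 0, 0, 0, 0, 1]],
])

```text
clock: 3.95
eef_pos: [0.5888, 0.1891, 0.1699]
orientation: [[0.999, -0.034, -0.0], [-0.034, -0.999, -0.0], [-0.0, 0.0, -1.0]]
wrist_force: [-0.1, -0.3, 0.6]
gripper_width: 0.024
gripper_force: 0.0
```

>>> servo_tool([
  [[0, 0, 0, 0, 0, 0, 1], [0, 0, 0, 0, 0, 0, 1], [0, 0, 0, 0, 0, 0, 1], [0, 0, 0, 0, 0, 0, 1]],
])

```text
clock: 4.45
eef_pos: [0.5889, 0.1889, 0.17]
orientation: [[0.999, -0.034, 0.0], [-0.034, -0.999, -0.001], [0.0, 0.001, -1.0]]
wrist_force: [1.0, -0.3, 0.2]
gripper_width: 0.0113
gripper_force: 20.0
```

Run:
```python
from h import *
s=get_state();print(s['eef_pos'],s['gripper_width'],s['gripper_force'],s['wrist_force'])
o=np.array([.7343,.2153]);a=-.06;R=np.array([[np.cos(a),-np.sin(a)],[np.sin(a),np.cos(a)]])
def P(q): return o+R@[-.09-.103*np.sin(q)-.052*np.cos(q),.138-.173*np.cos(q)-.052*np.sin(q)]
p0=P(.025)
for q in np.arange(.025,1.46,.05): print(round(q,3),(P(q)-p0).round(4),P(q).round(3))
```

```text
[0.5888639  0.18888006 0.16995676] 0.011293971468245038 19.999825358390808 [ 0.95160901 -0.33794448  0.23730635]
0.025 [0. 0.] [0.588 0.188]
0.075 [-0.0051 -0.0019] [0.583 0.186]
0.125 [-0.0101 -0.0033] [0.578 0.184]
0.175 [-0.0149 -0.0043] [0.573 0.184]
0.225 [-0.0194 -0.0048] [0.568 0.183]
0.275 [-0.0238 -0.005 ] [0.564 0.183]
0.325 [-0.0279 -0.0046] [0.56  0.183]
0.375 [-0.0318 -0.0039] [0.556 0.184]
0.425 [-0.0355 -0.0027] [0.552 0.185]
0.475 [-0.0389 -0.0011] [0.549 0.187]
0.525 [-0.0421  0.001 ] [0.546 0.189]
0.575 [-0.045   0.0035] [0.543 0.191]
0.625 [-0.0476  0.0064] [0.54  0.194]
0.675 [-0.0499  0.0097] [0.538 0.197]
0.725 [-0.052   0.0134] [0.536 0.201]
0.775 [-0.0537  0.0175] [0.534 0.205]
0.825 [-0.0552  0.022 ] [0.533 0.21 ]
0.875 [-0.0563  0.0269] [0.532 0.215]
0.925 [-0.0572  0.0321] [0.531 0.22 ]
0.975 [-0.0577  0.0377] [0.53  0.225]
1.025 [-0.058   0.0436] [0.53  0.231]
1.075 [-0.0579  0.0498] [0.53  0.238]
1.125 [-0.0575  0.0563] [0.53  0.244]
1.175 [-0.0568  0.0631] [0.531 0.251]
1.225 [-0.0559  0.0702] [0.532 0.258]
1.275 [-0.0546  0.0775] [0.533 0.265]
1.325 [-0.053  0.085] [0.535 0.273]
1.375 [-0.0511  0.0928] [0.537 0.281]
1.425 [-0.0489  0.1008] [0.539 0.289]
```

Grip confirmed (11 mm at 20 N). Pulling along the arc.

>>> servo_tool([
  [[-0.005, -0.002, 0, 0, 0, 0.05, 1], [-0.01, -0.003, 0, 0, 0, 0.1, 1], [-0.015, -0.004, 0, 0, 0, 0.15, 1], [-0.019, -0.005, 0, 0, 0, 0.2, 1], [-0.024, -0.005, 0, 0, 0, 0.25, 1]],
])

```text
clock: 5.08
eef_pos: [0.5658, 0.1842, 0.17]
orientation: [[0.977, 0.216, 0.002], [0.216, -0.977, 0.0], [0.002, 0.0, -1.0]]
wrist_force: [2.4, -0.6, -2.2]
gripper_width: 0.0116
gripper_force: 20.0
```

>>> servo_tool([
  [[-0.004, 0, 0, 0, 0, 0.05, 1], [-0.008, 0.001, 0, 0, 0, 0.1, 1], [-0.012, 0.002, 0, 0, 0, 0.15, 1], [-0.015, 0.004, 0, 0, 0, 0.2, 1], [-0.018, 0.006, 0, 0, 0, 0.25, 1]],
])

```text
clock: 5.7
eef_pos: [0.5477, 0.1902, 0.1699]
orientation: [[0.893, 0.45, 0.002], [0.45, -0.893, -0.0], [0.002, 0.001, -1.0]]
wrist_force: [3.4, -0.0, -1.4]
gripper_width: 0.0115
gripper_force: 20.0
```

>>> servo_tool([
  [[-0.003, 0.0025, 0, 0, 0, 0.05, 1], [-0.0055, 0.0055, 0, 0, 0, 0.1, 1], [-0.008, 0.009, 0, 0, 0, 0.15, 1], [-0.01, 0.0125, 0, 0, 0, 0.2, 1], [-0.0115, 0.0165, 0, 0, 0, 0.25, 1]],
])

```text
clock: 6.32
eef_pos: [0.5363, 0.2066, 0.17]
orientation: [[0.754, 0.657, 0.002], [0.657, -0.754, -0.0], [0.002, 0.002, -1.0]]
wrist_force: [2.9, -1.1, -1.9]
gripper_width: 0.0115
gripper_force: 20.0
```

>>> servo_tool([
  [[-0.0015, 0.0045, 0, 0, 0, 0.05, 1], [-0.0025, 0.0095, 0, 0, 0, 0.1, 1], [-0.0035, 0.0145, 0, 0, 0, 0.15, 1], [-0.004, 0.02, 0, 0, 0, 0.2, 1], [-0.0045, 0.026, 0, 0, 0, 0.25, 1]],
])

```text
clock: 6.95
eef_pos: [0.5322, 0.2325, 0.17]
orientation: [[0.567, 0.823, 0.003], [0.823, -0.567, -0.0], [0.001, 0.003, -1.0]]
wrist_force: [4.6, -1.7, -2.4]
gripper_width: 0.0117
gripper_force: 20.0
```

>>> servo_tool([
  [[0, 0.006, 0, 0, 0, 0.05, 1], [0.0005, 0.0125, 0, 0, 0, 0.1, 1], [0.001, 0.0195, 0, 0, 0, 0.15, 1], [0.002, 0.0265, 0, 0, 0, 0.2, 1], [0.0035, 0.034, 0, 0, 0, 0.25, 1]],
])

```text
clock: 7.58
eef_pos: [0.5358, 0.2664, 0.1699]
orientation: [[0.346, 0.938, 0.003], [0.938, -0.346, -0.001], [0.0, 0.003, -1.0]]
wrist_force: [4.3, -2.1, -0.5]
gripper_width: 0.0112
gripper_force: 20.0
```

>>> servo_tool([
  [[0.001, 0.004, 0, 0, 0, 0.025, 1], [0.0015, 0.0075, 0, 0, 0, 0.05, 1], [0.0025, 0.011, 0, 0, 0, 0.075, 1], [0.0035, 0.015, 0, 0, 0, 0.1, 1]],
])

```text
clock: 8.07
eef_pos: [0.5392, 0.2813, 0.17]
orientation: [[0.252, 0.968, 0.003], [0.968, -0.252, -0.001], [0.0, 0.003, -1.0]]
wrist_force: [5.2, -3.1, -1.7]
gripper_width: 0.0114
gripper_force: 20.0
```

>>> servo_tool([
  [[0.001, 0.003, 0, 0, 0, 0.015, 1], [0.001, 0.005, 0, 0, 0, 0.025, 1]],
])

```text
clock: 8.32
eef_pos: [0.5404, 0.2857, 0.17]
orientation: [[0.227, 0.974, 0.003], [0.974, -0.227, -0.002], [-0.001, 0.004, -1.0]]
wrist_force: [6.4, -5.5, -0.8]
gripper_width: 0.0115
gripper_force: 20.0
```

Keep nudging until the force shows the stop.

>>> servo_tool([
  [[0, 0.0015, 0, 0, 0, 0.01, 1], [0.0005, 0.003, 0, 0, 0, 0.02, 1], [0.0005, 0.003, 0, 0, 0, 0.02, 1]],
])

```text
clock: 8.7
eef_pos: [0.5404, 0.2858, 0.1699]
orientation: [[0.209, 0.978, 0.002], [0.978, -0.209, -0.007], [-0.007, 0.003, -1.0]]
wrist_force: [5.1, -10.7, 0.0]
gripper_width: 0.0114
gripper_force: 20.0
```

>>> servo_tool([
  [[0, 0.0015, 0, 0, 0, 0, 1], [0.0005, 0.003, 0, 0, 0, 0, 1], [0.0005, 0.003, 0, 0, 0, 0, 1]],
])

```text
clock: 9.07
eef_pos: [0.5404, 0.286, 0.1699]
orientation: [[0.208, 0.978, 0.0], [0.978, -0.208, -0.013], [-0.012, 0.003, -1.0]]
wrist_force: [3.8, -18.0, 2.2]
gripper_width: 0.0117
gripper_force: 20.0
```

The TCP has stopped and the force is rising, so the door is at the stop. Relaxing the preload, then releasing and lifting straight up.

>>> servo_tool([
  [[-0.001, -0.005, 0, 0, 0, 0, 1], [-0.001, -0.005, 0, 0, 0, 0, 1], [-0.001, -0.005, 0, 0, 0, 0, -0.5], [-0.001, -0.005, 0, 0, 0, 0, -0.5], [-0.001, -0.005, 0, 0, 0, 0, -0.5]],
])

```text
clock: 9.7
eef_pos: [0.5384, 0.288, 0.17]
orientation: [[0.208, 0.978, -0.0], [0.978, -0.208, 0.0], [0.0, -0.001, -1.0]]
wrist_force: [0.3, 0.5, -0.3]
gripper_width: 0.0387
gripper_force: 0.0
```

>>> servo_tool([
  [[0, 0, 0, 0, 0, 0, -0.5], [0, 0, 0, 0, 0, 0, -0.5], [0, 0, 0, 0, 0, 0, -0.5]],
])

```text
clock: 10.07
eef_pos: [0.5388, 0.2877, 0.17]
orientation: [[0.208, 0.978, 0.0], [0.978, -0.208, 0.0], [0.0, 0.0, -1.0]]
wrist_force: [0.1, 0.2, -0.2]
gripper_width: 0.0667
gripper_force: 0.0
```

Released with no contact force. Lift, retreat and look.

>>> servo_tool([
  [[0, 0, 0.02, 0, 0, 0, -0.5], [0, 0, 0.05, 0, 0, 0, -0.5], [0, 0, 0.08, 0, 0, 0, -0.5], [0, 0, 0.11, 0, 0, 0, -0.5], [0, 0, 0.14, 0, 0, 0, -0.5]],
])

```text
clock: 10.7
eef_pos: [0.5387, 0.2876, 0.311]
orientation: [[0.208, 0.978, 0.0], [0.978, -0.208, 0.0], [0.0, 0.0, -1.0]]
wrist_force: [1.2, -0.2, -0.4]
gripper_width: 0.068
gripper_force: 0.0
```

>>> servo_tool([
  [[-0.03, 0.03, 0, 0, 0, 0, -0.5], [-0.07, 0.07, 0, 0, 0, 0, -0.5], [-0.11, 0.11, 0, 0, 0, 0, -0.5], [-0.15, 0.15, 0, 0, 0, 0, -0.5], [-0.19, 0.19, 0, 0, 0, 0, -0.5]],
])

```text
clock: 11.32
eef_pos: [0.3474, 0.4787, 0.3101]
orientation: [[0.209, 0.978, 0.0], [0.978, -0.209, 0.0], [0.0, 0.0, -1.0]]
wrist_force: [0.2, 0.7, 0.6]
gripper_width: 0.0682
gripper_force: 0.0
```

>>> servo_tool([
  [[-0.03, 0.02, 0, 0, 0, 0, -0.5], [-0.06, 0.04, 0, 0, 0, 0, -0.5], [-0.06, 0.04, 0, 0, 0, 0, -0.5], [-0.06, 0.04, 0, 0, 0, 0, -0.5]],
])

```text
clock: 11.82
eef_pos: [0.2892, 0.5174, 0.31]
orientation: [[0.208, 0.978, 0.001], [0.978, -0.208, -0.0], [-0.0, 0.001, -1.0]]
wrist_force: [0.0, -0.7, 0.6]
gripper_width: 0.0684
gripper_force: 0.0
```

Run:
```python
from h import *
a=capture('top')
cv2.imwrite('pics/end.png',cv2.resize(a[100:300,140:480,::-1],(800,470),interpolation=2))
o=np.array([.7343,.2153]);t=-.06;R=np.array([[np.cos(t),-np.sin(t)],[np.sin(t),np.cos(t)]])
k=800/340
for q in(1.3,1.4):
    p=o+R@[-.09-.103*np.sin(q)-.052*np.cos(q),.138-.173*np.cos(q)-.052*np.sin(q)]
    print(q,(proj('top',[[*p,.208]])-[140,100])*k)
print(get_state()['clock'],get_state()['eef_pos'])
```

```text
1.3 [[159.54084399 369.9722022 ]]
1.4 [[143.44129035 365.85961913]]
11.875 [0.28949523 0.51718121 0.30996793]
```

View pics/end.png

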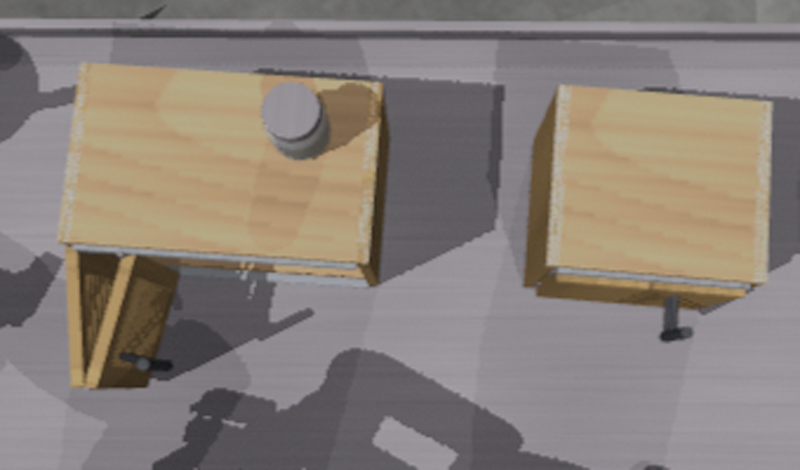

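The picture shows the wide door folded with both panels standing out at (75-130, 250-385) and its bar end near (127,357), at or past where 1.4 rad predicts it. The narrow door and the jar haven't moved.

```bash
python3 -c "
from rig import *
print(finish_job())"
```

```text
the job is handed in; nothing more can be done
None
```

The wide cupboard's bifold door is folded back to its stop and released, the narrow cupboard was left shut, and I handed the job in at about 12 s on the robot's clock.

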